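# Retighten the loaf guide's clamp nut with a ring spanner in short swings

### The arm

A 7-joint arm with a two-finger parallel gripper is mounted at the origin on the work surface; the furniture and walls round the work are solid. World frame = base frame: x ahead of the robot, y to its left, z up, the work surface at z = 0. Lengths are in m, angles in rad, forces in N, time in s.
With the tool pointing down it reaches from about 0.425 to 0.825 m from the base axis. Payload 3.6 kg.
Tool frame: the origin (TCP) lies between the finger pads; the fingertips stand 25 mm ahead of it and the grasp point (between the pads) lies 6 mm ahead of it; z points along the fingers, y is the line along which they close (so a half turn about z gives the same grasp; the last joint's range is limited). The gripper opens to 93 mm and grips with 3 to 60 N. Pads are 15 mm wide; open, the fingers measure 128 mm over their backs; the gripper's body (75 mm by 188 mm) begins 65 mm behind the grasp point.
Start: joints at [1.091, 0.615, -0.013, 1.423, 0.008, 1.103, -0.04], TCP at [0.284, -0.584, 0.244] pointing down, gripper open.
Joint ranges: [-3.12, 3.12], [-0.3, 2.06], [-1.34, 1.32], [0.26, 2.42], [-1.36, 4.5], [0.01, 1.98], [-2.84, 2.84]. Speed limits (rad/s): [2.79, 2.79, 3.14, 3.14, 3.14, 3.14, 3.14].

### API

Orientations are given as a unit quaternion [x, y, z, w].
In Python, from plant import get_obs, vision, sign_off gives the robot as it stands. The module is installed in compiled form; this text tells all that it offers.
- The arm moves only by the shell command python3 -m inch 'ROWS' [OPENING] [FORCE]. ROWS is a JSON object whose one key "steps" holds a list of rows, each a list of 2 entries, a list of its own where there are three numbers: the shift along the tool's x, y, z in cm, then the turn about the tool's z in degrees. A call has exactly 10 rows; each row is the pose to reach, as a shift and turn from the pose commanded when the call began, along the tool's axes at that moment; what a row does not reach only later rows make up. A row lasts 1/10 s, in which the tool goes at most 50 mm and 8.59 degrees, less where a joint would pass 70% of its speed; a pose out of reach is approached as far as the arm can. A call with a gripper value outside its range is refused whole. OPENING is the finger opening in cm, from 0 to 9.3, set as the call begins (- or left out, the last holds). The fingers move at their own pace and stop on an object; FORCE is the grip in N (left out, the last holds). Time passes only in rows, so rows that repeat a pose let the fingers close, or fill a call up. It gives the time, the measured TCP pose, the force, the opening and the grip force at its end, in the units of the state.
- get_obs(): the state, without advancing time (a new reading comes with each control period).
- vision.read_camera(name): name is "side" or "top" or "wrist"; returns a dict with "image" (420x560x3 uint8, blue, green, red), "intrinsics" (3x3 intrinsics, pixels), "rvec" (rotation vector, rad) and "tvec" (3), from world to camera coordinates, as OpenCV has them; the wrist camera has in their place "hand_eye" (4x4, takes a point from camera to tool coordinates, whose origin is the TCP and whose axes are the flange's). Camera axes: x right, y down, z forward; pixel columns grow to the right and rows downward; lengths in m; the calibration is good to about 2 mm. A picture is of the moment at which its call begins: read the wrist's pose just before it. There is no depth.
- sign_off(): hands the job in; it is judged then, once.
The state is a dict: "t": time; "q": joint angles; "joint_velocities": joint speeds; "effort": joint torques, N m; "position": TCP position; "orientation": TCP orientation; "ft_force": force on the tool from outside, world axes, zero at the start; "torque": the same for the moment, N m; "finger_gap": opening from 0.0 (shut) to 1.0 (fully open); "grip_force": force on a finger pad.
Only numpy, scipy, OpenCV 4.12 (cv2) and the standard library are available. Lean on these libraries where they do the work, as an engineer would, in place of code of your own. Each camera call takes 0.05 s, during which the arm holds its last target. There are 200 camera calls.

### The job

The side guide of the packing bench has come loose: retighten its clamp nut with the ring spanner, clockwise from above, in short swings between the guide's two cheeks, lifting the ring off and setting it back on the hexagon for each new bite. Stop when it is properly tight by feel, about 1.1 N m, without forcing it far beyond that and without shifting the guide. Then take the spanner off and lay it flat on the bare table, well clear of the guide and its plate, leaving everything else where it is.

Things in the scene. Friction and masses are not known exactly. Their poses are not given: they have to be found in the camera images.
- guide_plate: Fixed steel plate screwed to the table, 160 x 150 x 6 mm. Origin on the table, on the axis of its upright threaded stud (23 mm thick, 42 mm tall); z up; plate spans x -80..80, y -84..66 mm. The side guide's tall face stands on the -y side of the stud and the guide is open towards +y, so the spanner's shank belongs over +y.
- side_guide: Loose folded-steel guide, 1.6 kg, held only by the nut. Origin under its foot (which rests on the plate, 6 mm up), in its slot near the stud; axes nearly the plate's. Foot 8 mm thick, x -58..58, y -45..48 mm. Face 170 wide, 74 tall, at y -45. Cheeks 6 thick at x -60 and 60, out to y 48, 66 falling to 36 tall: they let the shank swing only about 0.74 rad either side of +y.
- washer: Steel washer captive under the nut, 54 mm wide, 3 mm thick; it moves up and down with the nut but does not turn. Origin at the centre of its underside. It starts 2.8 to 4.1 mm above the guide's foot; the coarse thread feeds nut and washer down 2.0 mm for each rad turned.
- clamp_nut: Hexagon lock nut, 36 mm across flats, 14 tall, top 3.5 mm chamfered. Origin: centre of its underside (= washer's top face); z up; two flats face its +x and -x. Clockwise from above (falling yaw) tightens. Even drag 0.7 N m; stays where left. After 1.4 to 2.05 rad (it differs each time) the washer meets the foot; then the torque climbs about 0.25 N m for each 0.1 rad.
- nut_top (a point): Centre of the nut's top face, 14 mm above its origin. Tightness is the moment about this upright axis (push x distance + the hand's twist), read while turning slowly: once a move stops the reading can fall by up to 0.5 N m. 1.1 N m clamps with about 200 N; each further 0.1 N m adds about 50 N. Back off 0.1 to 0.2 rad before lifting the ring.
- spanner: Loose steel ring spanner lying flat, 0.32 kg. Origin: ring's centre, underside. Ring 57 mm outside, 12 thick; hexagon hole right through, 37.5 across flats (0.08 rad play either way), two flats facing its +x and -x: fits the nut when yaws differ by a multiple of 60 degrees. Shank along -x, 16 wide, 15 high, 28 to 179 mm from the centre. Fully on, its underside is level with the nut's origin.
- spanner_ring (a point): Centre of the spanner's ring on its underside (the spanner's origin).
- spanner_grip (a point): Grip point of the shank, on its centre line at half height (7.5 mm up), 110 mm from the ring's centre.
- bun: Bystander: brown pull-apart bun, about 120 x 126 x 73 mm, near the guide. Origin under its centre. Nearer the robot, between spanner and guide, stands a fixed heap of stacked buns to keep clear of: it fills x 0.20 to 0.48, y -0.21 to 0.24 of the world, up to 0.30 m high.
- tie_box: Bystander: open-topped white box of coloured bag ties, 106 x 160 x 62 mm, beyond the guide. Origin under its centre.
- sugar_dredger: Bystander: steel sugar shaker, 70 mm wide, 116 mm tall, near the spanner. Origin under its centre.
- marker_pen: Bystander: marker pen, 135 mm long, 17 mm thick, lying near the bun stacks. Origin under its centre.

How it is judged:
On the way, in this order (a step that is already met when the one before it is completed fails the run):
1. the spanner's ring is fully down on the nut (horizontal distance between spanner_ring and clamp_nut below 0.004 m and z of spanner_ring in the frame of clamp_nut below 0.006 m and angle between the z axis of spanner and the z axis of clamp_nut, either way round below 0.12 rad), for 0.2 s.
2. with the spanner on it, the nut is turned until it clamps the guide tight (all of step 1 and contact force between washer and side_guide above 100 N), for 0.1 s.
At the end, for the whole second after the job is handed in: The washer presses on the guide's foot with more than 100 N, the guide is within 6 mm of where it stood, and the spanner lies flat and at rest on the table, its ring at least 150 mm and its grip point at least 120 mm from the nut (contact force between washer and side_guide above 100 N and distance of side_guide from where it was at the start of the episode below 0.006 m and height (world z) of each of spanner_ring, spanner_grip below 0.02 m and angle between spanner's own z axis and vertical below 0.08 rad and horizontal distance between spanner_ring and clamp_nut above 0.15 m and horizontal distance between spanner_grip and clamp_nut above 0.12 m and linear speed of spanner below 0.02 m/s); the robot touches nothing.
It fails at once if the nut is forced: the washer presses on the guide's foot with more than 480 N (about 1.65 N m at the nut) (contact force between washer and side_guide above 480 N).
It fails at once if the guide is shifted by more than 6 mm (distance of side_guide from where it was at the start of the episode above 0.006 m).
It fails at once if the guide is pushed or struck by the spanner with more than 25 N (contact force between spanner and side_guide above 25 N).
It fails at once if the nut is turned with the bare fingers (contact force between the fingers and clamp_nut above 3 N).
It fails at once if a bystander (bun, tie box, sugar shaker or marker pen) is moved by more than 15 mm (distance of any of bun, tie_box, sugar_dredger, marker_pen from where it was at the start of the episode above 0.015 m).
It also fails if it takes over 72 s, if anything falls off the work surface, if the arm or the gripper's body presses on something with over 40 N, if the wrist force passes 120 N, or if a joint passes its speed limit or range.

## Working session

There is one attempt and no reset: what is moved stays moved. The work goes in short steps, Python scripts to look and compute and a shell command to move; the robot and the scene stay as the last step left them, time stands still between calls to the robot, and variables do not carry over. Pictures are saved under pics/ and viewed, at most 12 in all, crops included, and the job is handed in when it is done.

```bash
mkdir -p pics; python3 - <<'E'
from plant import get_obs, vision
import cv2,numpy as np,pickle
o=get_obs();print(o)
d={}
for n in("side","top","wrist"):
    c=vision.read_camera(n);d[n]=c;cv2.imwrite(f"pics/{n}0.png",c["image"])
    print(n,{k:np.round(v,4).tolist() for k,v in c.items() if k!="image"})
pickle.dump((o,d),open("s0.pkl","wb"))
a=np.hstack([d["top"]["image"],d["side"]["image"]]);
E
```

```text
{'t': 0.0, 'q': array([ 1.09151509,  0.61592787, -0.01261381,  1.42487177,  0.00812225,
        1.10340125, -0.04037974]), 'joint_velocities': array([-2.79187740e-04,  1.77866600e-03,  8.23944118e-05,  5.40145981e-04,
       -2.16636932e-03, -1.22668823e-03, -6.51993884e-04]), 'effort': array([ 5.24765419e-04, -4.58938766e+01,  2.08920334e-01, -1.65744478e+01,
       -6.10633660e-02,  2.04866112e-02,  2.55848727e-04]), 'position': array([ 0.28404179, -0.58385308,  0.24248449]), 'orientation': array([ 9.74471500e-01,  2.24507594e-01, -3.15239503e-04, -1.23935521e-03]), 'ft_force': array([-0.25622674,  0.88799453, -0.6030892 ]), 'torque': array([ 0.00474573, -0.01388524, -0.10856508]), 'grip_force': 0.0, 'finger_gap': 1.0007996505021468}
side {'intrinsics': [[457.4158, 0.0, 284.3497], [0.0, 457.4158, 206.083], [0.0, 0.0, 1.0]], 'rvec': [-0.0117, -2.7988, 1.3953], 'tvec': [0.4802, 0.0787, 1.1783]}
top {'intrinsics': [[425.2722, 0.0, 280.1565], [0.0, 425.2722, 208.3628], [0.0, 0.0, 1.0]], 'rvec': [2.1412, -2.1396, 0.1414], 'tvec': [-0.054, 0.4788, 1.2805]}
wrist {'intrinsics': [[325.3632, 0.0, 281.0288], [0.0, 325.3632, 213.9968], [0.0, 0.0, 1.0]], 'hand_eye': [[-0.0004, -0.9714, -0.2374, 0.0645], [1.0, -0.0002, -0.0006, -0.0013], [0.0006, -0.2374, 0.9714, -0.1418], [0.0, 0.0, 0.0, 1.0]]}
```

View pics/top0.png

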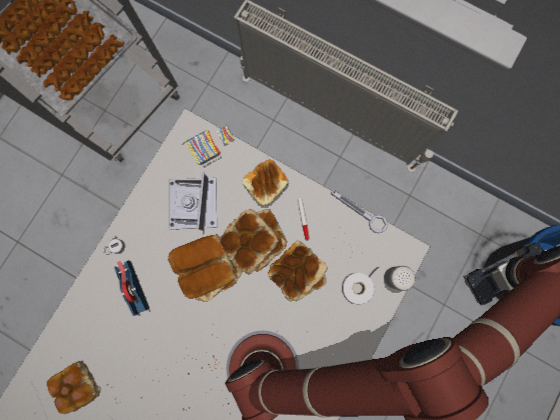

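View pics/side0.png

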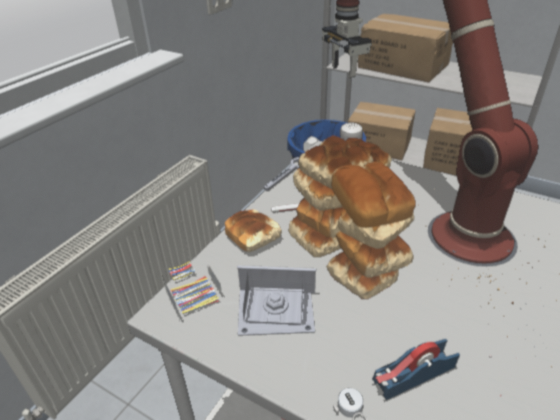

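View pics/wrist0.png

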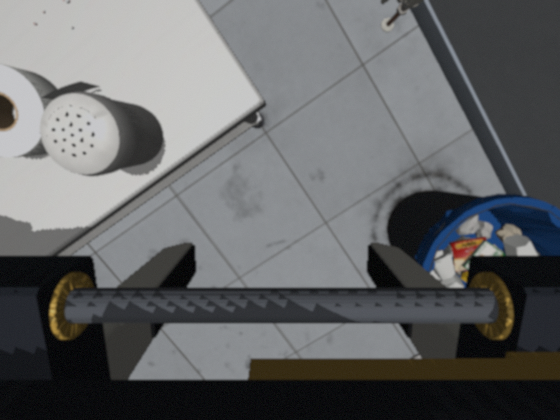

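```bash
cat > h.py <<'E'
import cv2,numpy as np
from plant import get_obs, vision
from scipy.spatial.transform import Rotation as R
def pose(c,o=None):
    """camera -> world rotation, origin"""
    if "hand_eye" in c:
        H=np.asarray(c["hand_eye"]);Rt=R.from_quat(o["orientation"]).as_matrix()
        return Rt@H[:3,:3],Rt@H[:3,3]+o["position"]
    M=cv2.Rodrigues(np.asarray(c["rvec"]))[0];return M.T,-M.T@np.ravel(c["tvec"])
def ray(c,uv,z,o=None):
    uv=np.atleast_2d(uv).astype(float)
    Rw,p=pose(c,o);d=np.c_[uv,np.ones(len(uv))]@np.linalg.inv(c["intrinsics"]).T@Rw.T
    return p+d*((z-p[2])/d[:,2:])
def proj(c,P,o=None):
    Rw,p=pose(c,o);q=(np.atleast_2d(P)-p)@Rw@np.asarray(c["intrinsics"]).T
    return q[:,:2]/q[:,2:]
def tool(o): return R.from_quat(o["orientation"]).as_matrix()
def shot(n,name=None):
    o=get_obs();c=vision.read_camera(n)
    if name: cv2.imwrite("pics/"+name,c["image"])
    return o,c
E
python3 - <<'E'
from h import *
import pickle
o,d=pickle.load(open("s0.pkl","rb"));t=d["top"]
print(pose(t)[1])
for n,uv,z in [("ring",(377,225),.012),("end",(335,193),.015),("stud",(189,201),.045),("plateTL",(170,178),.006),("plateBL",(171,231),.006),("shaker",(399,279),.116),("pen0",(300,200),.01),("pen1",(306,236),.01),("bun",(266,182),.05),("tie",(203,147),.05),("edge1",(185,110),0),("edge2",(430,245),0),("facetop",(205,176),.08),("facetop2",(206,228),.08)]:
    print(n,ray(t,uv,z)[0].round(3))
print("tool",tool(o).round(3))
im=t["image"]
cv2.imwrite("pics/c.png",np.hstack([cv2.resize(im[150:250,310:410],(400,400),interpolation=3),cv2.resize(im[160:240,150:230],(400,400),interpolation=3)]))
E
```

```text
[ 0.28918311 -0.07056901  1.33535057]
ring [ 0.43  -0.355  0.012]
end [ 0.53  -0.226  0.015]
stud [0.5   0.227 0.045]
plateTL [0.581 0.3   0.006]
plateBL [0.411 0.29  0.006]
shaker [ 0.266 -0.39   0.116]
pen0 [ 0.509 -0.116  0.01 ]
pen1 [ 0.395 -0.134  0.01 ]
bun [ 0.559 -0.01   0.05 ]
tie [0.671 0.188 0.05 ]
edge1 [0.811 0.261 0.   ]
edge2 [ 0.368 -0.521  0.   ]
facetop [0.571 0.173 0.08 ]
facetop2 [0.413 0.166 0.08 ]
tool [[ 0.899  0.438 -0.001]
 [ 0.438 -0.899  0.002]
 [-0.    -0.003 -1.   ]]
```

View pics/c.png

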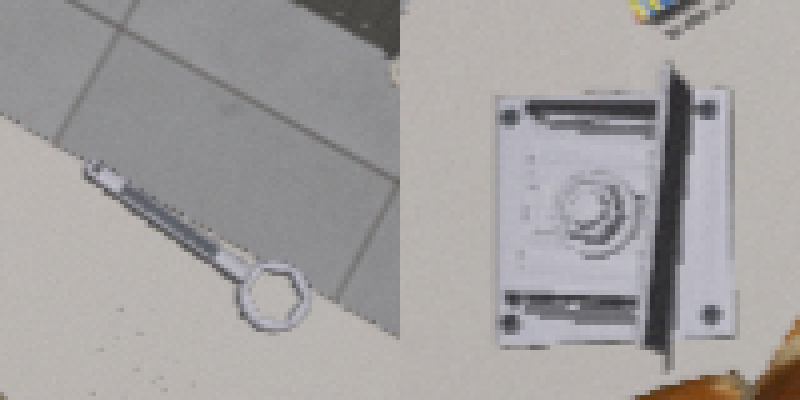

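Top view: the spanner's ring is at about px (378,224) and its shank end at (333,192), by the table edge. The stud and nut are at (189,201), with the guide's face on the right at x≈206 px and the open side to the left (+y). I'm moving the wrist camera over the spanner.

```bash
python3 -m inch '{"steps":[[[2,-1.2,-1],-3],[[5,-3,-2],-8],[[8.5,-5.4,-3.5],-14],[[12,-7.8,-4.5],-20],[[15.5,-10,-5.5],-24],[[18,-11.4,-5.8],-26],[[18.7,-11.9,-5.8],-26],[[18.7,-11.9,-5.8],-26],[[18.7,-11.9,-5.8],-26],[[18.7,-11.9,-5.8],-26]]}'; python3 - <<'E'
from h import *
o,c=shot("wrist","w1.png");print(o["position"],tool(o).round(3))
import pickle;pickle.dump((o,c),open("w1.pkl","wb"))
E
```

```text
t: 1.15
position: [0.3988, -0.3975, 0.3012]
orientation: [0.9, 0.436, -0.001, -0.0]
ft_force: [0.3, -0.5, -0.0]
finger_gap: 0.999
grip_force: 0.0
[ 0.3987633  -0.39745712  0.30117548] [[ 0.619  0.785 -0.002]
 [ 0.785 -0.619 -0.   ]
 [-0.001 -0.001 -1.   ]]
```

View pics/w1.png

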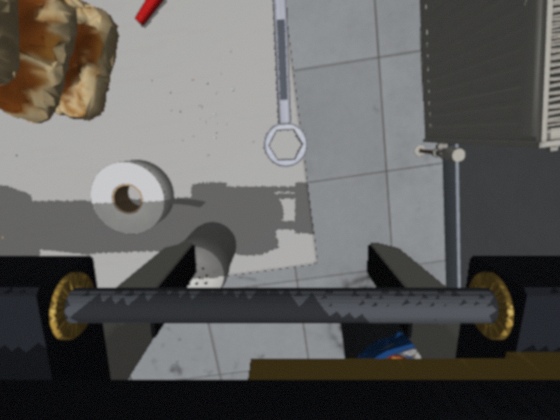

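```bash
python3 - <<'E'
from h import *
import pickle
o,c=pickle.load(open("w1.pkl","rb"));im=c["image"]
g=cv2.cvtColor(im,cv2.COLOR_BGR2GRAY)
x0,y0=250,110
cr=cv2.resize(g[y0:180,x0:320],None,fx=6,fy=6,interpolation=cv2.INTER_CUBIC)
h=cv2.HoughCircles(cr,cv2.HOUGH_GRADIENT,1.5,200,param1=120,param2=30,minRadius=90,maxRadius=150)
print(h); hc=h[0,0,:2]/6+[x0,y0]-0.4; print("ring px",hc)
# dark inlay
m=((g<115)).astype(np.uint8);m[:,:262]=0;m[:,300:]=0;m[115:]=0
n,l,s,ce=cv2.connectedComponentsWithStats(m)
k=1+np.argmax(s[1:,4]);print(s[k],ce[k])
ys,xs=np.nonzero(l==k);L=cv2.fitLine(np.c_[xs,ys].astype(np.float32),2,0,.01,.01).ravel();print(L)
# boundaries of the shank per row
for y in (10,40,70,95,105,115): print(y,g[y,268:298])
r=ray(c,hc,.012,o)[0];P=[L[2:]+L[:2]*t for t in(-30,30)]
a=ray(c,P,.015,o);print("ring",r.round(4),"line",a.round(4))
v=a[1]-a[0];v=v*np.sign(v[0]);v/=np.linalg.norm(v);print("yaw line",np.degrees(np.arctan2(v[1],v[0])))
w=a.mean(0)-r;print("yaw ring->line centre",np.degrees(np.arctan2(w[1],w[0])))
u=w[:2]/np.linalg.norm(w[:2]);print("grip",r[:2]+.11*u)
# hexagon hole corners
E
```

```text
NoneTraceback (most recent call last):
  File "<stdin>", line 8, in <module>
TypeError: 'NoneType' object is not subscriptable
```

```bash
python3 - <<'E'
from h import *
import pickle
o,c=pickle.load(open("w1.pkl","rb"));im=c["image"]
print(im[145,262:310].tolist());print(im[100,270:296].tolist());print(im[60,268:298].tolist())
print(im[115:175,285].tolist())
E
```

```text
[[165, 167, 167], [150, 150, 149], [143, 137, 136], [160, 151, 149], [185, 174, 172], [188, 175, 173], [165, 157, 155], [146, 143, 141], [151, 152, 152], [166, 167, 168], [171, 174, 174], [171, 173, 173], [171, 172, 172], [170, 171, 172], [170, 172, 172], [171, 174, 173], [171, 172, 173], [172, 173, 174], [171, 172, 172], [172, 174, 174], [172, 173, 173], [171, 172, 173], [171, 173, 173], [172, 174, 174], [171, 172, 172], [172, 174, 174], [171, 173, 174], [171, 172, 173], [171, 173, 174], [172, 173, 174], [171, 173, 173], [170, 173, 173], [170, 172, 173], [172, 174, 174], [169, 173, 172], [172, 173, 174], [170, 171, 172], [161, 163, 165], [143, 143, 143], [134, 131, 131], [155, 148, 146], [184, 174, 172], [195, 185, 182], [180, 170, 168], [155, 146, 144], [142, 136, 134], [139, 136, 133], [139, 136, 132]]
[[169, 171, 172], [170, 171, 173], [170, 171, 173], [170, 172, 172], [170, 171, 173], [167, 168, 169], [152, 152, 154], [129, 128, 129], [124, 119, 118], [142, 133, 130], [157, 147, 145], [163, 152, 151], [166, 155, 152], [166, 156, 153], [168, 157, 153], [173, 162, 158], [175, 164,
[... 981 characters left out ...]
3], [171, 174, 173], [171, 173, 173], [171, 172, 173], [170, 171, 172], [171, 174, 174], [172, 174, 174], [171, 174, 174], [172, 174, 174], [172, 173, 173], [172, 173, 173], [170, 173, 172], [172, 174, 174], [170, 172, 172], [169, 172, 173], [172, 173, 174], [171, 173, 174], [172, 173, 174], [171, 173, 173], [171, 173, 174], [170, 172, 171], [173, 175, 176], [171, 172, 173], [172, 173, 174], [164, 166, 166], [145, 146, 145], [142, 136, 135], [165, 155, 153], [191, 180, 177], [202, 189, 187], [200, 188, 185], [187, 176, 174], [164, 153, 151], [150, 144, 144], [159, 158, 158], [168, 169, 169], [172, 174, 175], [171, 174, 174], [171, 173, 173], [169, 172, 173], [172, 173, 173], [172, 174, 174]]
```

```bash
cat >> h.py <<'E'
def spanner(c,o,box,zr=.012,zs=.015,lo=.045,hi=.14):
    """box x0,y0,x1,y1 round ring: hole centroid -> ring; mask b-r -> shank line. Returns ring xy, yaw of shank (ring->grip)"""
    im=c["image"].astype(int);m=((im[...,0]-im[...,2])>5).astype(np.uint8)
    x0,y0,x1,y1=box;s=m[y0:y1,x0:x1];n,l,st,ce=cv2.connectedComponentsWithStats(1-s,connectivity=4)
    k=[i for i in range(1,n) if st[i,0]>0 and st[i,1]>0 and st[i,0]+st[i,2]<x1-x0 and st[i,1]+st[i,3]<y1-y0 and st[i,4]>100]
    k=max(k,key=lambda i:st[i,4]);h=(l==k).astype(np.uint8)
    cnt=max(cv2.findContours(h,0,cv2.CHAIN_APPROX_NONE)[0],key=len)[:,0]+[x0,y0]
    (uc,vc),_=cv2.minEnclosingCircle(cnt.astype(np.float32))
    return np.array([uc,vc]),ce[k]+[x0,y0],st[k],cnt,m
E
python3 - <<'E'
from h import *
import pickle
o,c=pickle.load(open("w1.pkl","rb"))
hc,cen,st,cnt,m=spanner(c,o,(255,112,315,178));print(hc,cen,st)
r=.5*(ray(c,cen,.012,o)[0]+ray(c,cen,.003,o)[0]);print("ring",r)
print("ring top plane",ray(c,[(284.9,145)],.012,o))
E_=[]
for y in range(20,108,4):
    row=np.nonzero(m[y,268:296])[0]+268;row=row[row<292]
    E_.append((.5*(row.min()+row.max()),y,len(row)))
print(E_[::4])
g=cv2.cvtColor(c["image"],cv2.COLOR_BGR2GRAY)
mm=np.zeros_like(g);mm[20:96,270:296]=(g[20:96,270:296]<112)
ys,xs=np.nonzero(mm);L=cv2.fitLine(np.c_[xs,ys].astype(np.float32),2,0,.01,.01).ravel();print(L,len(xs))
for z in(.015,):
    a=ray(c,[L[2:]-30*L[:2],L[2:]+30*L[:2]],z,o);v=a[1]-a[0];v*=np.sign(v[0]);w=a.mean(0)-r
    print(a,np.degrees(np.arctan2(v[1],v[0])),np.degrees(np.arctan2(w[1],w[0])))
# hole hexagon orientation
q=ray(c,cnt,.012,o)[:,:2];print(np.ptp(q,axis=0))
E
```

```text
[285.35385132 144.08872986] [285.1623816  144.11637348] [ 14  17  33  31 739]
ring [ 0.43398883 -0.35816616  0.0075    ]
ring top plane [[ 0.4330743  -0.35870467  0.012     ]]
[(np.float64(282.5), 20, 17), (np.float64(283.0), 36, 15), (np.float64(281.5), 52, 12), (np.float64(282.5), 68, 12), (np.float64(282.5), 84, 12), (np.float64(283.5), 100, 12)]
[3.5793837e-02 9.9935919e-01 2.8163474e+02 5.7391216e+01] 501
[[ 0.51342575 -0.24795043  0.015     ]
 [ 0.47403255 -0.3020912   0.015     ]] 53.960105251573204 54.30257826520813
[0.03841449 0.0415588 ]
```

```bash
python3 -m inch '{"steps":[[[3,0,2],-1],[[7,-0.1,5],-2.4],[[11,-0.1,9],-2.4],[[14.5,-0.1,13],-2.4],[[16.2,-0.1,17],-2.4],[[16.2,-0.1,20],-2.4],[[16.2,-0.1,22],-2.4],[[16.2,-0.1,23.5],-2.4],[[16.2,-0.1,24],-2.4],[[16.2,-0.1,24],-2.4]]}' 5; python3 - <<'E'
from h import *
o=get_obs();print(o["position"],o["finger_gap"],o["ft_force"])
T=tool(o);g=np.array([.498,-.2694,.027]);print(T.round(4),(T.T@(g-o["position"])).round(4)*100)
E
```

```text
t: 2.2
position: [0.4989, -0.2683, 0.0609]
orientation: [0.89, 0.456, -0.001, -0.0]
ft_force: [0.2, 0.4, -0.3]
finger_gap: 0.54
grip_force: 0.0
[ 0.49886446 -0.26828812  0.06090455] 0.5399836435104047 [ 0.22409579  0.4342623  -0.29807559]
[[ 5.841e-01  8.116e-01 -1.600e-03]
 [ 8.117e-01 -5.841e-01  3.000e-04]
 [-7.000e-04 -1.400e-03 -1.000e+00]] [-0.14 -0.    3.39]
```

```bash
python3 -m inch '{"steps":[[[-0.1,0,0.5],0],[[-0.1,0,1.2],0],[[-0.1,0,2],0],[[-0.1,0,2.6],0],[[-0.1,0,3],0],[[-0.1,0,3.2],0],[[-0.1,0,3.3],0],[[-0.1,0,3.35],0],[[-0.1,0,3.35],0],[[-0.1,0,3.35],0]]}' && python3 -m inch '{"steps":[[[0,0,0],0],[[0,0,0],0],[[0,0,0],0],[[0,0,0],0],[[0,0,0],0],[[0,0,0],0],[[0,0,0],0],[[0,0,-0.2],0],[[0,0,-0.6],0],[[0,0,-1],0]]}' 0.5 55
```

```text
t: 3.2
position: [0.4991, -0.2683, 0.0284]
orientation: [0.89, 0.457, 0.0, 0.0]
ft_force: [0.5, 0.1, 0.2]
finger_gap: 0.537
grip_force: 0.0
t: 4.2
position: [0.4983, -0.2679, 0.038]
orientation: [0.89, 0.457, -0.0, -0.001]
ft_force: [-0.0, -0.8, -3.1]
finger_gap: 0.162
grip_force: 55.0
```

```bash
python3 -m inch '{"steps":[[[0,0,-2],0],[[0.5,0.2,-5],-5],[[1.5,0.5,-8],-12],[[2.5,1,-12],-20],[[4,1.6,-16],-28],[[6,2.3,-20],-36],[[8,3,-23],-44],[[10,3.8,-25],-52],[[11.5,4.3,-26],-60],[[11.5,4.3,-26],-68]]}' && python3 - <<'E'
from h import *
o=get_obs();T=tool(o);print(o["position"],np.degrees(np.arctan2(T[1,0],T[0,0])))
E
```

```text
t: 5.2
position: [0.6028, -0.1967, 0.3001]
orientation: [0.478, 0.878, 0.002, 0.001]
ft_force: [-0.5, -0.2, -3.4]
finger_gap: 0.166
grip_force: 55.0
[ 0.60284402 -0.19673418  0.30013317] 122.89871930000578
```

```bash
python3 -m inch '{"steps":[[[2,1.2,0],-3],[[5.5,3.2,0],-8],[[9.5,5.5,0],-14],[[13.5,7.9,0],-20],[[17.5,10.2,1],-26],[[21.5,12.5,2],-32],[[25.5,14.8,4],-38],[[29.5,17.2,6],-42],[[33,19.2,7.5],-46],[[35.4,20.6,8],-47]]}' && python3 -m inch '{"steps":[[[0,0,0],0],[[0,0,0],0],[[0,0,0],0],[[0,0,0],0],[[0,0,0],0],[[0,0,0],0],[[0,0,0],0],[[0,0,0],0],[[0,0,0],0],[[0,0,0],0]]}' && python3 - <<'E'
from h import *
o,c=shot("wrist","w2.png");T=tool(o);print(o["position"],np.degrees(np.arctan2(T[1,0],T[0,0])),o["torque"],o["ft_force"])
import pickle;pickle.dump((o,c),open("w2.pkl","wb"))
E
```

```text
t: 6.2
position: [0.5819, 0.2131, 0.2159]
orientation: [0.09, 0.996, -0.0, -0.003]
ft_force: [0.3, -0.0, -3.2]
finger_gap: 0.162
grip_force: 55.0
t: 7.2
position: [0.5855, 0.2094, 0.2182]
orientation: [0.093, 0.996, 0.0, -0.0]
ft_force: [-0.0, 0.4, -2.2]
finger_gap: 0.169
grip_force: 55.0
[0.5855326  0.20943336 0.21816064] 169.34789662758104 [ 0.03499952 -0.06111933  0.02150559] [-0.04228354  0.35652509 -2.24174698]
```

View pics/w2.png

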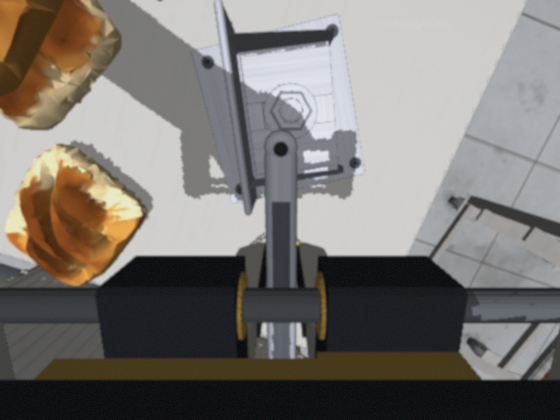

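```bash
python3 - <<'E'
import cv2;im=cv2.imread("pics/w2.png");cv2.imwrite("pics/w2c.png",cv2.resize(im[70:150,240:340],None,fx=7,fy=7,interpolation=3))
E
```

```text
(no output)
```

View pics/w2c.png

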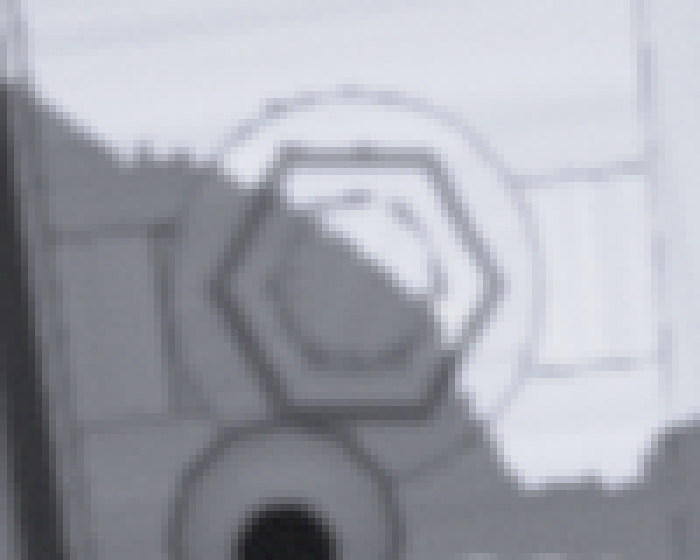

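The crop shows the nut's hexagon centred near px (291,110), with two flats facing along the tool's x axis. The shank's end is centred in the gripper at px (281,147). Working out the fit now.

```bash
python3 - <<'E'
from h import *
import pickle
o,c=pickle.load(open("w2.pkl","rb"))
P=np.array([(285,153),(435,153),(497,285),(437,412),(283,412),(218,285)])/7+[240,70]-.43
for z in(.021,.031):
    a=ray(c,P,z,o)[:,:2];n=a.mean(0);v=a-n;print(z,n,np.hypot(*v.T).round(4),(np.degrees(np.arctan2(v[:,1],v[:,0]))%60).round(1))
# plate bolts / guide for plate yaw: washer circle crop centre
print("washer", ray(c,np.array([[357,(92+480)/2]])/7+[240,70]-.43,.0205,o))
B=ray(c,[(208,62),(333,31),(355,163),(240,188)],.007,o)[:,:2];print(B,[np.degrees(np.arctan2(*(B[j]-B[i])[::-1])) for i,j in((0,1),(3,2),(1,2),(0,3))],B.mean(0))
# shank end in tool frame; top of shank is 15 above underside, underside 28.4 below TCP
T=tool(o);zt=o["position"][2]-.0284+.015
for uv in[(281,130.2),(281,147),(281,240)]: print(uv,(T.T@(ray(c,uv,zt,o)[0]-o["position"])).round(4))
g=cv2.cvtColor(c["image"],cv2.COLOR_BGR2GRAY)
for y in(170,190,215,232):
    print(y,g[y,260:302])
E
```

```text
0.021 [0.49862908 0.23649526] [0.0205 0.0205 0.0196 0.0209 0.0206 0.0201] [20.2 18.5 19.1 22.2 17.6 19.5]
0.031 [0.49927649 0.23607919] [0.0199 0.0199 0.019  0.0203 0.02   0.0195] [20.2 18.5 19.1 22.2 17.6 19.5]
washer [[0.49874879 0.23617503 0.0205    ]]
[[0.43689988 0.16363187]
 [0.43225477 0.2909849 ]
 [0.56385572 0.29517722]
 [0.56747118 0.16782719]] [np.float64(92.08889363717029), np.float64(91.62618599371875), np.float64(1.8246165823961666), np.float64(1.8403124934566624)] [0.50012039 0.22940529]
(281, 130.2) [0.0685 0.0007 0.0134]
(281, 147) [0.0609 0.0007 0.0134]
(281, 240) [0.0153 0.0007 0.0134]
170 [125 124 125 119 104  93  97 103 109 113 118 121 125 125 126 127 125 126
 123 123 123 123 122 121 124 125 124 126 124 123 120 116 112 106 101  93
  90 102 115 121 121 121]
190 [120 122 124 122 109  94  96 102 108 112 115 119 123 125 127 128 127 125
 126 122 123 118 123 123 124 125 125 124 124 124 120 116 113 107 101  94
  91 103 116 119 123 123]
215 [207 206 206 204 182 142 106 100 106 108 109 100  79  64  59  59  59  60
  59  59  58  60  61  62  59  58  59  59  62  76  97 109 111 108 102 102
 129 172 198 207 207 208]
232 [208 203 191 180 168 143 107  98 104 108 108  99  82  66  59  58  59  60
  58  59  58  58  58  60  59  61  56  57  59  75  95 108 110 106 100 103
 132 175 202 209 208 208]
```

```bash
python3 -m inch '{"steps":[[[0,0,-2],7],[[0,0,-4],15],[[0.5,-0.7,-5.2],23],[[1.3,-2,-5.2],31],[[2.3,-3.5,-5.2],39],[[3.3,-5,-5.2],47],[[4.1,-6.2,-5.2],54],[[4.5,-6.8,-5.2],59],[[4.5,-6.8,-5.2],60],[[4.5,-6.8,-5.2],60]]}' && python3 -m inch '{"steps":[[[0,0,0],0],[[0,0,0],0],[[0,0,0],0],[[0,0,0],0],[[0,0,0],0],[[0,0,0],0],[[0,0,0],0],[[0,0,0],0],[[0,0,0],0],[[0,0,0],0]]}' && python3 - <<'E'
from h import *
o,c=shot("wrist","w3.png");T=tool(o);print(o["position"],np.degrees(np.arctan2(T[1,0],T[0,0])),o["torque"],o["ft_force"])
import pickle;pickle.dump((o,c),open("w3.pkl","wb"))
u=proj(c,[[.4993,.2361,.031]],o)[0];print(u);x,y=(u-[50,40]).astype(int)
im=c["image"];print(x,y);cv2.imwrite("pics/w3c.png",cv2.resize(im[y:y+80,x:x+100],None,fx=7,fy=7,interpolation=3))
E
```

```text
t: 8.25
position: [0.529, 0.1515, 0.2705]
orientation: [0.577, 0.816, 0.001, 0.0]
ft_force: [0.7, 0.1, -3.2]
finger_gap: 0.166
grip_force: 55.0
t: 9.25
position: [0.5288, 0.1509, 0.2702]
orientation: [0.578, 0.816, 0.0, 0.0]
ft_force: [-0.3, -0.2, -3.7]
finger_gap: 0.166
grip_force: 55.0
[0.52877486 0.15086412 0.27020837] 109.34241251717047 [ 0.05730074 -0.05806996  0.01431906] [-0.27600259 -0.2043788  -3.68437266]
[282.30558386 113.01890379]
232 73
```

View pics/w3c.png

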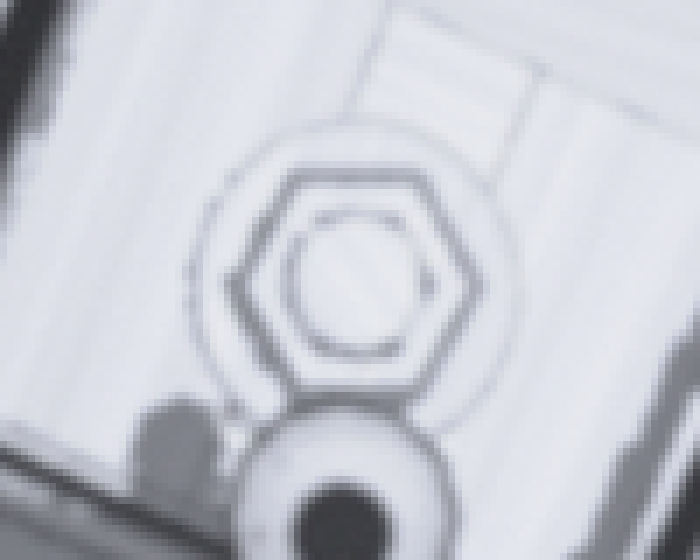

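```bash
python3 - <<'E'
from h import *
import pickle
o,c=pickle.load(open("w3.pkl","rb"));T=tool(o)
f=lambda p,z:(T.T@(ray(c,np.array(p)/7+[232,73]-.43,z,o)[0]-o["position"])).round(4)
print("hex",f((357,283),.031),f((357,283),.021),ray(c,np.array((357,283))/7+[232,73]-.43,.031,o));print("stud",f((360,283),.042));print("washer",f((354,281),.0205))
zt=o["position"][2]-.0284+.015
print("tip",f((342,403),zt),"hole",f((341,530),zt))
g=cv2.cvtColor(c["image"],cv2.COLOR_BGR2GRAY)
for y in(170,200): print(g[y,258:304])
for x in (278,281,284): print(g[122:140,x])
E
```

```text
hex [0.0902 0.0007 0.2392] [0.0908 0.0007 0.2492] [[0.49957239 0.23621859 0.031     ]]
stud [0.0895 0.0011 0.2282]
washer [9.120e-02 2.000e-04 2.497e-01]
tip [ 0.0685 -0.0011  0.0134] hole [ 0.0602 -0.0012  0.0134]
[124 124 122 122 123 118 105  96 102 109 113 117 122 135 151 176 204 219
 222 220 220 220 218 217 219 219 222 222 223 223 223 221 217 206 195 183
 172 150 125 114 115 114 109  99  91  82]
[125 125 126 126 125 125 111  98  97 107 113 115 118 122 125 127 128 129
 128 127 124 123 121 122 122 124 124 126 124 122 122 122 120 117 112 109
 102  95  92 106 120 125 125 124 125 125]
[159 176 212 227 227 209 170 131 121 149 184 201 207 212 218 222 223 223]
[190 170 198 225 226 210 171 131 126 162 194 207 210 216 221 223 225 225]
[203 183 195 221 228 215 178 142 123 138 173 200 208 213 219 223 224 224]
```

```bash
python3 - <<'E'
from h import *
import pickle
def meas(f,uv,z):
    o,c=pickle.load(open(f,"rb"));H=c["hand_eye"];T=tool(o);yaw=np.arctan2(T[1,0],T[0,0])
    d=H[:3,:3]@np.linalg.inv(c["intrinsics"])@[*uv,1];p=H[:3,3]+d*((o["position"][2]-z-H[2,3])/d[2])
    Y=np.array([[np.cos(yaw),np.sin(yaw)],[np.sin(yaw),-np.cos(yaw)]])
    return p[:2],Y,o["position"][:2]
a=meas("w2.pkl",(290.9,110.04),.031);b=meas("w3.pkl",np.array((357,283))/7+[232,73]-.43,.031)
r=meas("w1.pkl",(285.16,144.116),.0095)
print(a[0],b[0],r[0])
for m in(a,b,r): print(m[1]@m[0]+m[2])
# nut = Y(p-bias)+t
A=b[1]-a[1];print("bias",np.linalg.solve(A,(b[1]@b[0]+b[2])-(a[1]@a[0]+a[2])))
# ring in grip tool frame
Yg=np.array([[.584,.812],[.812,-.584]]);print("ring in grip frame",Yg.T@(r[1]@r[0]+r[2]-[.4991,-.2683]))
E
```

```text
[0.0898251  0.01024656] [0.09019838 0.00070028] [0.05310424 0.00358867]
[0.49914943 0.23610708]
[0.49956075 0.23620328]
[ 0.43447322 -0.35798891]
bias [0.00034093 0.00024935]
ring in grip frame [-1.10569433e-01 -9.86203171e-05]
```

```bash
python3 -m inch '{"steps":[[[2,0,0],0],[[6,0,0],0],[[10.5,0,0],0],[[15,0.05,1],0],[[18.5,0.05,4],0],[[20.05,0.05,8],0],[[20.05,0.05,12],0],[[20.05,0.05,15.5],0],[[20.05,0.05,17.5],0],[[20.05,0.05,18],0]]}' && python3 -m inch '{"steps":[[[0,0,0],0],[[0,0,0],0],[[0,0,0],0],[[0,0,0],0],[[0,0,0],0],[[0,0,0],0],[[0,0,0],0],[[0,0,0],0],[[0,0,0],0],[[0,0,0],0]]}' && python3 - <<'E'
from h import *
o=get_obs();T=tool(o);yw=np.degrees(np.arctan2(T[1,0],T[0,0]));print(o["position"],yw,o["torque"],o["ft_force"])
u=T[:2,0];t=np.array([.4995,.2362])+.1108*u;print("target",t,"tool shift cm",T[:2,:2].T@(t-o["position"][:2])*100)
s,c=shot("side","s1.png")
print(proj(c,[[.4995,.2362,.035],[*(o["position"][:2]-.1108*u),o["position"][2]-.0284]]))
im=c["image"];cv2.imwrite("pics/s1c.png",cv2.resize(im[240:340,220:330],None,fx=6,fy=6,interpolation=3))
E
```

```text
t: 10.3
position: [0.4617, 0.3391, 0.0875]
orientation: [0.578, 0.816, -0.003, -0.001]
ft_force: [-0.6, -1.5, -2.8]
finger_gap: 0.165
grip_force: 55.0
t: 11.3
position: [0.4628, 0.3402, 0.0901]
orientation: [0.578, 0.816, -0.0, -0.0]
ft_force: [0.6, -1.5, -2.9]
finger_gap: 0.165
grip_force: 55.0
[0.46277387 0.3402369  0.09014351] 109.3479068257412 [ 0.0190366  -0.05836605 -0.0212884 ] [ 0.55057785 -1.51462465 -2.90076695]
target [0.46279158 0.34074249] tool shift cm [0.04711649 0.01842183]
[[275.10430707 299.79452274]
 [274.75532816 290.98442913]]
```

View pics/s1c.png

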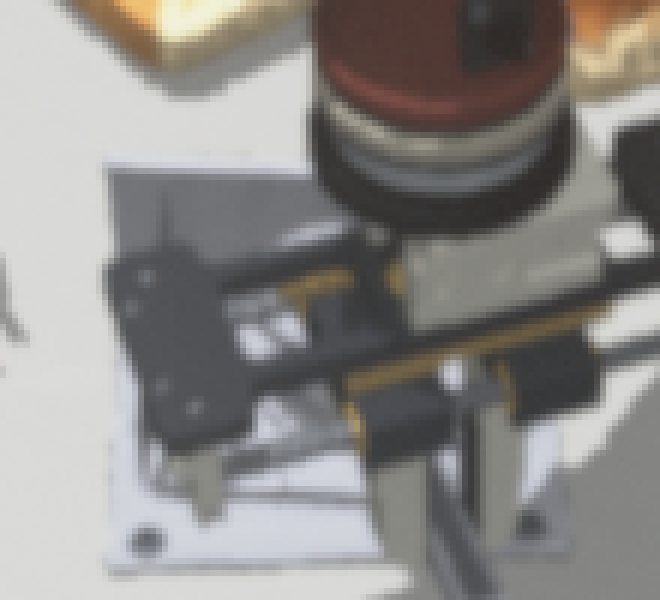

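```bash
python3 -m inch '{"steps":[[[0.04,0,0.5],0],[[0.04,0,1.2],0],[[0.04,0,1.8],0],[[0.04,0,2.3],0],[[0.04,0,2.6],0],[[0.04,0,2.8],0],[[0.04,0,3],0],[[0.04,0,3.15],0],[[0.04,0,3.3],0],[[0.04,0,3.3],0]]}' && python3 -c "
from h import *
o=get_obs();print(o['position'],o['torque'],o['ft_force'])"
```

```text
t: 12.35
position: [0.4631, 0.34, 0.0571]
orientation: [0.578, 0.816, -0.0, 0.0]
ft_force: [1.8, -1.7, -3.7]
finger_gap: 0.162
grip_force: 55.0
[0.46306177 0.33998312 0.05706992] [-0.26354197 -0.2875848   0.04204288] [ 1.78120032 -1.69825672 -3.70357777]
```

```bash
python3 -m inch '{"steps":[[[0,0,0.1],0],[[0,0,0.2],0],[[0,0,0.3],0],[[0,0,0.4],0],[[0,0,0.5],0],[[0,0,0.6],0],[[0,0,0.7],0],[[0,0,0.75],0],[[0,0,0.8],0],[[0,0,0.8],0]]}' && python3 -c "
from h import *
o=get_obs();print(o['position'],o['torque'],o['ft_force'])"
```

```text
t: 13.35
position: [0.4629, 0.34, 0.0491]
orientation: [0.578, 0.816, -0.0, 0.0]
ft_force: [2.3, -4.3, -2.1]
finger_gap: 0.163
grip_force: 55.0
[0.46292204 0.34004404 0.04911018] [-1.04002544 -0.61369423  0.11270599] [ 2.33360597 -4.31924094 -2.14597595]
```

```bash
cat >> h.py <<'E'
NUT=np.array([.4995,.2362])
def rep():
    o=get_obs();T=tool(o);F=o["ft_force"];r=o["position"][:2]-NUT
    M=r[0]*F[1]-r[1]*F[0]+o["torque"][2];u=T[:2,0];v=T[:2,1]
    print("t",round(o["t"],2),"pos",o["position"].round(4),"yaw",np.degrees(np.arctan2(T[1,0],T[0,0])).round(2),"M",M.round(3),"tz",o["torque"][2].round(3),"Fx,Fy tool",(F[:2]@u).round(2),(F[:2]@v).round(2),"Fz",F[2].round(2),"ring est",(o["position"][:2]-.1108*u).round(4),"gap",round(o["finger_gap"],3))
E
python3 -m inch '{"steps":[[[-0.03,0.48,0.01],2.5],[[-0.07,0.97,0.02],5],[[-0.12,1.45,0.03],7.5],[[-0.2,1.92,0.04],10],[[-0.29,2.4,0.05],12.5],[[-0.41,2.87,0.06],15],[[-0.54,3.33,0.07],17.5],[[-0.7,3.79,0.08],20],[[-0.87,4.24,0.09],22.5],[[-1.07,4.68,0.1],25]]}' >/dev/null&& python3 -c "
from h import *
rep()"
```

```text
t 14.35 pos [0.5087 0.3459 0.0477] yaw 84.32 M 0.746 tz 0.579 Fx,Fy tool -4.73 -1.44 Fz -1.2 ring est [0.4978 0.2356] gap 0.163
```

```bash
python3 -m inch '{"steps":[[[-0.03,0.48,0.01],2.5],[[-0.07,0.97,0.02],5],[[-0.13,1.45,0.03],7.5],[[-0.21,1.92,0.04],10],[[-0.3,2.4,0.05],12.5],[[-0.42,2.87,0.06],15],[[-0.55,3.33,0.07],17.5],[[-0.71,3.79,0.08],20],[[-0.88,4.24,0.09],22.5],[[-1.08,4.68,0.1],25]]}' >/dev/null&& python3 -c "
from h import *
rep()"
```

```text
t 15.35 pos [0.5561 0.3314 0.0473] yaw 59.16 M 0.698 tz 0.358 Fx,Fy tool -3.07 -3.07 Fz -1.8 ring est [0.4993 0.2363] gap 0.167
```

```bash
python3 -m inch '{"steps":[[[0,0.19,0],1],[[-0.01,0.39,0],2],[[-0.02,0.58,0.01],3],[[-0.03,0.77,0.01],4],[[-0.03,0.77,0.01],4],[[-0.01,0.39,0.01],2],[[0,0.1,0.01],0.5],[[0,-0.1,0.01],-0.5],[[0,-0.1,0.01],-0.5],[[0,-0.1,0.01],-0.5]]}' >/dev/null&& python3 -c "
from h import *
rep()"; python3 -m inch '{"steps":[[[0,0,-0.7],0],[[0,0,-1.8],0],[[0,0,-3],0],[[-0.11,-1.54,-3.3],-8],[[-0.43,-3.05,-3.3],-16],[[-0.96,-4.51,-3.3],-24],[[-1.68,-5.87,-3.3],-32],[[-2.59,-7.12,-3.3],-40],[[-3.67,-8.23,-3.3],-48],[[-4.88,-9.19,-3.3],-56]]}' >/dev/null&& python3 -c "
from h import *
rep()"
```

```text
t 16.35 pos [0.5562 0.3312 0.0475] yaw 59.81 M 0.032 tz 0.07 Fx,Fy tool 1.1 0.35 Fz -1.04 ring est [0.5004 0.2355] gap 0.161
t 17.35 pos [0.4504 0.3351 0.0812] yaw 116.17 M -0.087 tz -0.034 Fx,Fy tool 0.25 0.48 Fz -3.95 ring est [0.4993 0.2356] gap 0.164
```

```bash
python3 -m inch '{"steps":[[[0,-0.4,0],-2],[[-0.03,-0.77,0],-4],[[-0.03,-0.77,0],-4],[[-0.03,-0.77,0],-4],[[-0.03,-0.77,0.3],-4],[[-0.03,-0.77,0.6],-4],[[-0.03,-0.77,0.8],-4],[[-0.03,-0.77,1],-4],[[-0.03,-0.77,1],-4],[[-0.03,-0.77,1],-4]]}' >/dev/null&& python3 -c "
from h import *
rep()"
```

```text
t 18.35 pos [0.4442 0.3316 0.07  ] yaw 119.85 M -0.111 tz -0.05 Fx,Fy tool 0.29 0.56 Fz -2.8 ring est [0.4994 0.2355] gap 0.166
```

```bash
python3 -m inch '{"steps":[[[0.03,0,0.4],0],[[0.03,0,0.7],0],[[0.03,0,1],0],[[0.03,0,1.25],0],[[0.03,0,1.5],0],[[0.03,0,1.75],0],[[0.03,0,2],0],[[0.03,0,2.2],0],[[0.03,0,2.27],0],[[0.03,0,2.27],0]]}' >/dev/null&& python3 -c "
from h import *
rep()"
```

```text
t 19.35 pos [0.4446 0.331  0.0473] yaw 119.82 M 0.179 tz 0.11 Fx,Fy tool -4.08 -0.62 Fz -2.12 ring est [0.4997 0.2348] gap 0.165
```

```bash
python3 -m inch '{"steps":[[[-0.03,0.58,0.01],3],[[-0.1,1.16,0.02],6],[[-0.18,1.73,0.03],9],[[-0.28,2.3,0.04],12],[[-0.42,2.87,0.05],15],[[-0.58,3.42,0.06],18],[[-0.78,3.97,0.07],21],[[-1,4.51,0.08],24],[[-1.25,5.03,0.1],27],[[-1.53,5.54,0.11],30]]}' >/dev/null&& python3 -c "
from h import *
rep()"
```

```text
t 20.35 pos [0.4976 0.346  0.0459] yaw 89.96 M 0.707 tz 0.537 Fx,Fy tool -2.0 -1.51 Fz -0.09 ring est [0.4975 0.2352] gap 0.165
```

```bash
python3 -m inch '{"steps":[[[0,0.23,0],1.2],[[-0.01,0.46,0.01],2.4],[[-0.02,0.7,0.01],3.6],[[-0.04,0.93,0.02],4.8],[[-0.06,1.16,0.02],6],[[-0.09,1.39,0.03],7.2],[[-0.12,1.62,0.03],8.4],[[-0.16,1.85,0.03],9.6],[[-0.2,2.08,0.04],10.8],[[-0.24,2.3,0.04],12]]}' >/dev/null&& python3 -c "
from h import *
rep()"
```

```text
t 21.35 pos [0.5226 0.3439 0.0459] yaw 77.75 M 0.798 tz 0.37 Fx,Fy tool -2.05 -3.89 Fz -1.99 ring est [0.4991 0.2356] gap 0.164
```

```bash
python3 -m inch '{"steps":[[[0,0.15,0],0.8],[[0,0.31,0.01],1.6],[[-0.01,0.46,0.01],2.4],[[-0.02,0.62,0.01],3.2],[[-0.03,0.77,0.01],4],[[-0.04,0.93,0.02],4.8],[[-0.05,1.08,0.02],5.6],[[-0.07,1.23,0.02],6.4],[[-0.09,1.39,0.03],7.2],[[-0.11,1.54,0.03],8]]}' >/dev/null&& python3 -c "
from h import *
rep()"
```

```text
t 22.35 pos [0.5377 0.3397 0.0457] yaw 69.79 M 0.726 tz 0.277 Fx,Fy tool -0.65 -4.06 Fz -1.28 ring est [0.4995 0.2357] gap 0.165
```

```bash
python3 -m inch '{"steps":[[[0,0.15,0],0.8],[[0,0.31,0.01],1.6],[[-0.01,0.46,0.01],2.4],[[-0.02,0.62,0.01],3.2],[[-0.03,0.77,0.01],4],[[-0.04,0.93,0.02],4.8],[[-0.05,1.08,0.02],5.6],[[-0.07,1.23,0.02],6.4],[[-0.09,1.39,0.03],7.2],[[-0.11,1.54,0.03],8]]}' >/dev/null&& python3 -c "
from h import *
rep()"
```

```text
t 23.35 pos [0.552  0.3335 0.0455] yaw 61.79 M 0.735 tz 0.259 Fx,Fy tool 1.21 -4.3 Fz -1.44 ring est [0.4996 0.2359] gap 0.166
```

```bash
python3 -m inch '{"steps":[[[0,0.13,0],0.7],[[0,0.27,0.01],1.4],[[-0.01,0.41,0.01],2.1],[[-0.02,0.54,0.01],2.8],[[-0.02,0.68,0.01],3.5],[[-0.03,0.81,0.02],4.2],[[-0.04,0.95,0.02],4.9],[[-0.06,1.08,0.02],5.6],[[-0.07,1.22,0.03],6.3],[[-0.08,1.35,0.03],7]]}' >/dev/null&& python3 -c "
from h import *
rep()"
```

```text
t 24.35 pos [0.5637 0.3265 0.0453] yaw 54.79 M 0.804 tz 0.308 Fx,Fy tool 3.3 -4.46 Fz -1.01 ring est [0.4998 0.236 ] gap 0.164
```

```bash
python3 -m inch '{"steps":[[[-0.01,-0.2,0],-1],[[-0.02,-0.39,0],-2],[[-0.03,-0.6,0],-3.2],[[-0.04,-0.87,0],-4.5],[[-0.04,-0.87,0],-4.5],[[-0.04,-0.87,0],-4.5],[[-0.04,-0.87,-0.4],-4.5],[[-0.04,-0.87,-1],-4.5],[[-0.04,-0.87,-2],-4.5],[[-0.04,-0.87,-3.2],-4.5]]}' >/dev/null&& python3 -c "
from h import *
rep()"; python3 -m inch '{"steps":[[[-0.11,-1.54,-0.3],-8],[[-0.43,-3.05,-0.3],-16],[[-0.96,-4.51,-0.3],-24],[[-1.68,-5.87,-0.3],-32],[[-2.59,-7.12,-0.3],-40],[[-3.67,-8.23,-0.3],-48],[[-4.88,-9.19,-0.3],-56],[[-5.54,-9.6,-0.3],-60],[[-5.54,-9.6,0],-60],[[-5.54,-9.6,0.5],-60]]}' >/dev/null&& python3 -c "
from h import *
rep()"
```

```text
t 25.35 pos [0.554  0.3274 0.0761] yaw 59.27 M 0.066 tz -0.002 Fx,Fy tool -1.29 -0.64 Fz -2.89 ring est [0.4974 0.2322] gap 0.166
t 26.35 pos [0.4456 0.3307 0.0721] yaw 119.18 M 0.008 tz 0.001 Fx,Fy tool -0.62 -0.06 Fz -2.22 ring est [0.4996 0.234 ] gap 0.162
```

```bash
python3 -m inch '{"steps":[[[0.06,0.03,0],0],[[0.06,0.03,0.1],0],[[0.06,0.03,0.3],0],[[0.06,0.03,0.5],0],[[0.06,0.03,0.6],0],[[0.06,0.03,0.7],0],[[0.06,0.03,0.7],0],[[0.06,0.03,0.7],0],[[0.06,0.03,0.7],0],[[0.06,0.03,0.7],0]]}' >/dev/null&& python3 -c "
from h import *
rep()"
```

```text
t 27.35 pos [0.445  0.3325 0.0651] yaw 119.34 M 0.037 tz 0.011 Fx,Fy tool -0.13 -0.24 Fz -3.27 ring est [0.4993 0.2359] gap 0.168
```

Well placed, so lowering it onto the nut.

```bash
python3 -m inch '{"steps":[[[0,0,0.3],0],[[0,0,0.6],0],[[0,0,0.8],0],[[0,0,1],0],[[0,0,1.2],0],[[0,0,1.4],0],[[0,0,1.6],0],[[0,0,1.8],0],[[0,0,1.95],0],[[0,0,1.95],0]]}' >/dev/null&& python3 -c "
from h import *
rep()"
```

```text
t 28.35 pos [0.4454 0.3315 0.0451] yaw 119.31 M 0.049 tz 0.079 Fx,Fy tool -4.45 0.29 Fz -0.65 ring est [0.4997 0.2349] gap 0.159
```

```bash
python3 -m inch '{"steps":[[[-0.02,0.19,0],1],[[-0.03,0.39,0],2],[[-0.04,0.58,0],3],[[-0.05,0.77,0],4],[[-0.07,0.97,0.01],5],[[-0.09,1.16,0.01],6],[[-0.11,1.35,0.01],7],[[-0.14,1.54,0.02],8],[[-0.17,1.73,0.02],9],[[-0.2,1.92,0.02],10]]}' >/dev/null&& python3 -c "
from h import *
rep()"
```

```text
t 29.35 pos [0.4611 0.3387 0.0447] yaw 109.42 M 0.716 tz 0.519 Fx,Fy tool -3.65 -1.73 Fz -1.46 ring est [0.4979 0.2342] gap 0.162
```

```bash
python3 -m inch '{"steps":[[[0,0.12,0],0.6],[[0,0.23,0],1.2],[[-0.01,0.35,0],1.8],[[-0.01,0.46,0.01],2.4],[[-0.02,0.58,0.01],3],[[-0.02,0.7,0.01],3.6],[[-0.03,0.81,0.01],4.2],[[-0.04,0.93,0.01],4.8],[[-0.05,1.04,0.02],5.4],[[-0.06,1.16,0.02],6]]}' >/dev/null&& python3 -c "
from h import *
rep()"
```

```text
t 30.35 pos [0.4717 0.3421 0.0445] yaw 103.47 M 0.88 tz 0.612 Fx,Fy tool -4.68 -2.35 Fz -1.68 ring est [0.4975 0.2344] gap 0.167
```

```bash
python3 -m inch '{"steps":[[[0,0.08,0],0.4],[[0,0.15,0],0.8],[[0,0.23,0],1.2],[[0,0.31,0],1.6],[[-0.01,0.39,0],2],[[-0.01,0.46,0.01],2.4],[[-0.01,0.54,0.01],2.8],[[-0.02,0.62,0.01],3.2],[[-0.02,0.7,0.01],3.6],[[-0.03,0.77,0.01],4]]}' >/dev/null&& python3 -c "
from h import *
rep()"
```

```text
t 31.35 pos [0.4785 0.3437 0.0442] yaw 99.53 M 1.076 tz 0.69 Fx,Fy tool -4.0 -3.43 Fz -0.89 ring est [0.4968 0.2345] gap 0.167
```

```bash
python3 -m inch '{"steps":[[[0,0.05,0],0.25],[[0,0.1,0],0.5],[[0,0.15,0],0.75],[[0,0.19,0],1],[[0,0.24,0],1.25],[[0,0.29,0],1.5],[[0,0.34,0],1.75],[[-0.01,0.39,0],2],[[-0.01,0.43,0],2.25],[[-0.01,0.48,0],2.5]]}' >/dev/null&& python3 -c "
from h import *
rep()"
```

```text
t 32.35 pos [0.4828 0.3446 0.0442] yaw 97.07 M 0.961 tz 0.619 Fx,Fy tool -4.82 -2.98 Fz -1.23 ring est [0.4964 0.2346] gap 0.165
```

```bash
python3 -m inch '{"steps":[[[0,0.06,0],0.3],[[0,0.12,0],0.6],[[0,0.17,0],0.9],[[0,0.23,0],1.2],[[0,0.29,0],1.5],[[-0.01,0.35,0],1.8],[[-0.01,0.41,0],2.1],[[-0.01,0.46,0],2.4],[[-0.01,0.52,0],2.7],[[-0.02,0.58,0.01],3]]}' >/dev/null&& python3 -c "
from h import *
rep()"
```

```text
t 33.35 pos [0.488  0.3453 0.044 ] yaw 94.1 M 1.069 tz 0.759 Fx,Fy tool -3.95 -2.7 Fz -0.76 ring est [0.496  0.2348] gap 0.165
```

```bash
python3 -m inch '{"steps":[[[0,0.04,0],0],[[0,0.08,0],0.1],[[0,0.12,0],0.2],[[0,0.16,0],0.3],[[0,0.2,0],0.4],[[0,0.25,0],0.5],[[0,0.3,0],0.6],[[0,0.35,0],0.7],[[0,0.4,0],0.9],[[0,0.45,0],1.1]]}' >/dev/null&& python3 -c "
from h import *
rep()"
```

```text
t 34.35 pos [0.4912 0.3457 0.0438] yaw 93.0 M 1.125 tz 0.595 Fx,Fy tool -4.89 -4.72 Fz -0.21 ring est [0.497 0.235] gap 0.168
```

```bash
python3 -m inch '{"steps":[[[0,0.04,0],0],[[0,0.08,0],0.1],[[0,0.12,0],0.3],[[0,0.16,0],0.5],[[0,0.21,0],0.7],[[0,0.26,0],0.9],[[0,0.31,0],1.1],[[0,0.36,0],1.3],[[0,0.41,0],1.5],[[0,0.46,0],1.7]]}' >/dev/null&& python3 -c "
from h import *
rep()"
```

```text
t 35.35 pos [0.4949 0.3459 0.0436] yaw 91.3 M 1.432 tz 0.593 Fx,Fy tool -3.76 -7.57 Fz -0.83 ring est [0.4975 0.2352] gap 0.167
```

```bash
python3 -m inch '{"steps":[[[0,-0.19,0],-1],[[-0.01,-0.39,0],-2],[[-0.02,-0.58,0],-3],[[-0.03,-0.77,0],-4],[[-0.04,-0.97,0],-5],[[-0.06,-1.16,0],-6],[[-0.08,-1.3,0],-6.5],[[-0.08,-1.3,0],-6.5],[[-0.08,-1.3,0],-6.5],[[-0.08,-1.3,0],-6.5]]}' >/dev/null&& python3 -c "
from h import *
rep()"
```

```text
t 36.35 pos [0.4878 0.3453 0.0448] yaw 97.51 M 0.043 tz -0.301 Fx,Fy tool -4.58 -3.25 Fz -2.26 ring est [0.5023 0.2355] gap 0.167
```

```bash
python3 -m inch '{"steps":[[[-0.02,-0.1,0],0],[[-0.04,-0.2,0],0],[[-0.05,-0.28,0],0],[[-0.05,-0.28,0],0],[[-0.05,-0.28,0],0],[[-0.05,-0.28,0],0],[[-0.05,-0.28,0],0],[[-0.05,-0.28,0],0],[[-0.05,-0.28,0],0],[[-0.05,-0.28,0],0]]}' >/dev/null&& python3 -c "
from h import *
rep()"
```

```text
t 37.35 pos [0.4856 0.3451 0.0451] yaw 97.56 M -0.003 tz 0.075 Fx,Fy tool -2.8 0.69 Fz -2.11 ring est [0.5002 0.2353] gap 0.166
```

```bash
python3 -m inch '{"steps":[[[0,0,-0.2],0],[[0,0,-0.6],0],[[0,0,-1.2],0],[[0,0,-2],0],[[0,0,-3],0],[[0,0,-4.5],0],[[0,0,-8],0],[[0,0,-12],0],[[0,0,-16],0],[[0,0,-20],0]]}' >/dev/null&& python3 -c "
from h import *
rep()"; python3 -m inch '{"steps":[[[0,0,-3],0],[[0,0,-7],0],[[0,0,-10],0],[[0,0,-11],0],[[0,0,-11],0],[[0,0,-11],0],[[0,0,-11],0],[[0,0,-11],0],[[0,0,-11],0],[[0,0,-11],0]]}'; python3 - <<'E'
from h import *
rep()
s,c=shot("side","s2.png");t,c2=shot("top");cv2.imwrite("pics/m.png",np.vstack([cv2.resize(c["image"][230:340,200:340],None,fx=3,fy=3,interpolation=3)[:, :420],cv2.resize(c2["image"][160:240,140:245],(420,240),interpolation=3)[:, :420]]))
E
```

```text
t 38.35 pos [0.4845 0.3456 0.2477] yaw 97.62 M -0.262 tz -0.071 Fx,Fy tool 0.73 1.72 Fz -2.97 ring est [0.4992 0.2358] gap 0.163
t: 39.35
position: [0.4853, 0.3447, 0.3543]
orientation: [0.659, 0.752, -0.0, -0.0]
ft_force: [0.8, 0.3, -3.6]
finger_gap: 0.165
grip_force: 55.0
t 39.35 pos [0.4853 0.3447 0.3543] yaw 97.55 M -0.099 tz -0.013 Fx,Fy tool 0.19 0.78 Fz -3.63 ring est [0.4998 0.2348] gap 0.165
```

View pics/m.png

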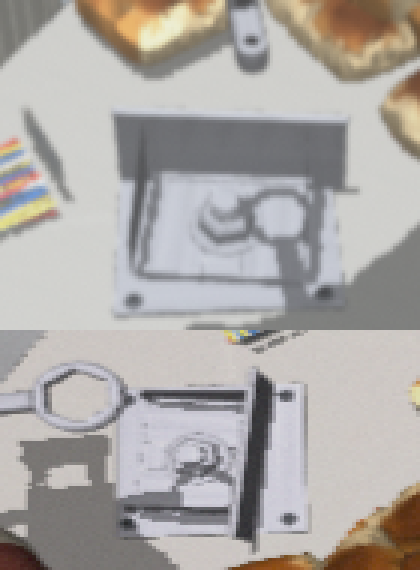

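The picture shows the nut and washer down on the foot (side crop, around (220,225)). The guide is in place and the spanner is clear. Carrying it back to its bare spot.

```bash
python3 -m inch '{"steps":[[[-2,0.3,0],0],[[-6,0.9,0],0],[[-10.5,1.6,0],0],[[-15,2.3,0],0],[[-19.5,2.9,0],0],[[-24,3.6,0],0],[[-28.5,4.3,0],0],[[-33,5,0],0],[[-37.5,5.6,0],0],[[-40.7,6.1,0],0]]}' && python3 -m inch '{"steps":[[[-1,-0.6,0],4],[[-3,-2,0],9],[[-6,-4,0.5],14],[[-9.5,-6,2],19],[[-13,-8.3,5],25],[[-16,-10.3,8.5],31],[[-18.5,-12,12.5],37],[[-20,-12.9,16.5],41],[[-20.4,-13,20],43.4],[[-20.4,-13,22],43.4]]}' && python3 -c "
from h import *
rep();o=get_obs();T=tool(o);print((T.T@(np.array([.498,-.2694,.0290])-o['position'])*100).round(2))"
```

```text
t: 40.45
position: [0.5995, -0.0553, 0.3547]
orientation: [0.661, 0.751, -0.001, 0.001]
ft_force: [0.6, -1.0, -3.4]
finger_gap: 0.166
grip_force: 55.0
t: 41.45
position: [0.4952, -0.271, 0.132]
orientation: [0.891, 0.454, -0.002, -0.001]
ft_force: [-0.2, 0.1, -3.6]
finger_gap: 0.166
grip_force: 55.0
t 41.45 pos [ 0.4952 -0.271   0.132 ] yaw 53.96 M -0.093 tz 0.017 Fx,Fy tool -0.04 -0.24 Fz -3.61 ring est [ 0.43   -0.3606] gap 0.166
[ 0.31  0.18 10.3 ]
```

```bash
python3 -m inch '{"steps":[[[0,-0.5,2],0],[[0,-0.8,4.5],0],[[0,-0.8,6.5],0],[[0,-0.8,8],0],[[0,-0.8,9],0],[[0,-0.8,9.5],0],[[0,-0.8,9.8],0],[[0,-0.8,10],0],[[0,-0.8,10.1],0],[[0,-0.8,10.1],0]]}' >/dev/null && python3 -m inch '{"steps":[[[0,0,0.02],0],[[0,0,0.04],0],[[0,0,0.06],0],[[0,0,0.08],0],[[0,0,0.1],0],[[0,0,0.12],0],[[0,0,0.14],0],[[0,0,0.15],0],[[0,0,0.15],0],[[0,0,0.15],0]]}' && python3 -c "
from h import *
rep()"
```

```text
t: 43.45
position: [0.4907, -0.2653, 0.0324]
orientation: [0.89, 0.455, 0.0, -0.0]
ft_force: [-0.9, -0.6, -2.9]
finger_gap: 0.165
grip_force: 55.0
t 43.45 pos [ 0.4907 -0.2653  0.0324] yaw 54.15 M -0.393 tz 0.038 Fx,Fy tool -1.01 -0.34 Fz -2.86 ring est [ 0.4258 -0.3551] gap 0.165
```

```bash
python3 -m inch '{"steps":[[[0,0,0.05],0],[[0,0,0.1],0],[[0,0,0.15],0],[[0,0,0.2],0],[[0,0,0.25],0],[[0,0,0.3],0],[[0,0,0.34],0],[[0,0,0.36],0],[[0,0,0.36],0],[[0,0,0.36],0]]}' >/dev/null&& python3 -c "
from h import *
rep()"
```

```text
t 44.45 pos [ 0.4907 -0.2653  0.0288] yaw 54.14 M -0.02 tz -0.076 Fx,Fy tool 0.62 -0.3 Fz -2.96 ring est [ 0.4258 -0.3551] gap 0.164
```

```bash
python3 -m inch '{"steps":[[[0,0,0.03],0],[[0,0,0.06],0],[[0,0,0.08],0],[[0,0,0.1],0],[[0,0,0.11],0],[[0,0,0.12],0],[[0,0,0.12],0],[[0,0,0.12],0],[[0,0,0.12],0],[[0,0,0.12],0]]}' >/dev/null; python3 -c "
from h import *
rep()"; python3 -m inch '{"steps":[[[0,0,0],0],[[0,0,0],0],[[0,0,0],0],[[0,0,0],0],[[0,0,0],0],[[0,0,0],0],[[0,0,0],0],[[0,0,0],0],[[0,0,0],0],[[0,0,0],0]]}' 4 >/dev/null&& python3 -m inch '{"steps":[[[0,0,-0.5],0],[[0,0,-1.5],0],[[0,0,-3],0],[[0,0,-6],0],[[0,0,-10],0],[[-2,0,-14],0],[[-6,0,-18],0],[[-10,0,-22],0],[[-14,0,-25],0],[[-16,0,-26],0]]}'; python3 - <<'E'
from h import *
rep();o,c=shot("wrist");t,d=shot("top")
cv2.imwrite("pics/e.png",np.vstack([c["image"][:270],cv2.resize(d["image"][160:260,180:390],(560,267),interpolation=3)]))
E
```

```text
t 45.45 pos [ 0.4908 -0.2653  0.0282] yaw 54.15 M -1.131 tz -0.015 Fx,Fy tool 0.23 -2.87 Fz 4.91 ring est [ 0.4259 -0.3551] gap 0.165
t: 47.45
position: [0.3956, -0.3977, 0.2917]
orientation: [0.891, 0.454, 0.0, 0.003]
ft_force: [0.8, -0.0, -0.2]
finger_gap: 0.43
grip_force: 0.0
t 47.45 pos [ 0.3956 -0.3977  0.2917] yaw 54.01 M 0.528 tz -0.012 Fx,Fy tool 0.46 0.71 Fz -0.15 ring est [ 0.3305 -0.4873] gap 0.43
```

View pics/e.png

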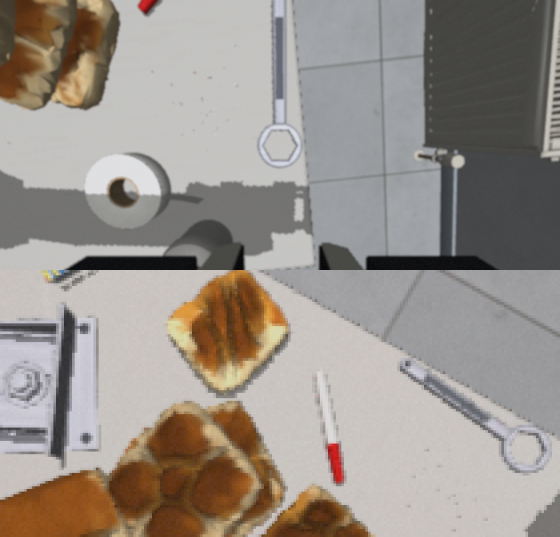

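The spanner lies flat on the bare table, with the ring at wrist px (279,145), away from the guide. The bystanders look undisturbed and the gripper touches nothing.

```bash
python3 -c "
from plant import sign_off
print(sign_off())"
```

```text
the job is handed in; nothing more can be done
None
```

I tightened the clamp nut in three bites and handed the job in at about 47 s. The last reading while turning was 1.43 N m, above the 1.1 N m aim but below the 1.65 N m limit (readings vary by about 0.1). The spanner lies flat on the bare table, well clear of the guide, and in the last pictures the guide, bun and pen look unmoved. No verdict came back, and the clamp force and guide shift can't be read directly.

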